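# Clamp a rail in the drilling jig

### The arm

A 6-joint arm with a two-finger parallel gripper is mounted at the origin on the work surface. World frame = base frame: x ahead of the robot, y to its left, z up, the work surface at z = 0. Lengths are in m, angles in rad, forces in N, time in s.
With the tool pointing down it reaches from about 0.35 to 0.975 m from the base axis. Payload 4.9 kg.
Tool frame: the origin (TCP) lies at the very end of the fingers, on their centre line; the grasp point (between the pads) lies 19 mm behind it (ctrl.grip_point_offset is the distance from the TCP to the grasp point, in m); z points along the fingers, y is the line along which they close (so a half turn about z gives the same grasp; the last joint's range is limited). The gripper opens to 85 mm and grips with 20 to 120 N. Pads are 22 mm wide; open, the fingers measure 114 mm over their backs; the gripper's body (76 mm by 85 mm) begins 54 mm behind the grasp point. The pads swing forward as they close: fully open they stand 13 mm farther back than shut.
Start: joints at [1.059, 0.053, 1.613, -0, 1.476, -0.119], TCP at [0.239, 0.577, 0.231] pointing down, gripper open.
Joint ranges: [-3.01, 3.01], [-1.01, 2.22], [0.06, 2.58], [-1.02, 4.17], [0.09, 2.62], [-3.14, 3.14]. Speed limits (rad/s): [2.57, 2.57, 3.14, 3.14, 3.14, 3.14].

### API

Orientations are given as a rotation vector (axis times angle).
In Python, from station import ctrl gives the robot as it stands.
- The arm moves only by the tool send_rows, never from a script. Its argument "rows" is a list of rows, each a list of 3 entries, a list of its own where there are three numbers: the finger opening in cm, from 0 to 8.54, then the shift along the tool's x, y, z in cm, then the turn about the tool's z in degrees. A call has 1 to 10 rows; each row shifts and turns the commanded pose from where the row before left it, along the tool's axes as they then stand; what a row does not reach is not made up. A row lasts 1/8 s, in which the tool goes at most 62.5 mm and 10.7 degrees, less where a joint would pass 70% of its speed; a pose out of reach is approached as far as the arm can. A call with a gripper value outside its range is refused whole. The fingers move at their own pace and stop on an object; "newtons" is the grip in N (left out, the last holds). Time passes only in rows, so rows that do not move let the fingers close. It gives the time, the measured TCP pose, the force, the opening and the grip force at its end, in the units of the state.
- ctrl.get_obs(): the state, without advancing time (a new reading comes with each control period).
- ctrl.get_image(name): name is "scene" or "side" or "wrist"; returns a dict with "frame" (480x640x3 uint8, red, green, blue), "range_z" (480x640 float32, m along the optical axis (not along the pixel's ray), 0 where there is no reading), "fx", "fy", "cx", "cy" (pixels), "cam_to_world" (4x4, takes a point from camera to world coordinates). Camera axes: x right, y down, z forward; pixel columns grow to the right and rows downward; lengths in m; the calibration is good to about 2 mm. A picture is of the moment at which its call begins.
- ctrl.finish_job(): hands the job in; it is judged then, once.
The state is a dict: "t": time; "q": joint angles; "dq": joint speeds; "effort": joint torques, N m; "tool_pos": TCP position; "tool_rot": TCP orientation; "contact_force": force on the tool from outside, world axes, zero at the start; "wrist_torque": the same for the moment, N m; "opening": finger opening in m; "grip_force": force on a finger pad.
Only numpy, scipy, OpenCV 4.12 (cv2) and the standard library are available. Lean on these libraries where they do the work, as an engineer would, in place of code of your own. Each camera call takes 0.05 s, during which the arm holds its last target. There are 200 camera calls.

### The job

Pull the pale rail out of the leaning rack, where only its top edge is exposed, lower it gently (do not drop it) upright into the blue channel of the drilling jig until it stands on the channel floor, and let go. Then swing the red-handled hold-down clamp all the way over until its pad presses on the rail's top edge, and let go of it. Leave the dark rail and the glue bottle where they are.

Things in the scene. Friction and masses are not known exactly. Their poses are not given: they have to be found in the camera images.
- rail: the rail to clamp: pale wood bar, 20 (x) x 160 (y) x 75 (z) mm, 170 g +-30 %; origin at the centre of its underside, x across its thickness, y along its length, z up its height. At the start it stands in either rack slot, leaning 30 degrees with its top towards the robot; its top 35 mm are exposed above the slot's cheeks
- dark_rail: a rail of the same size and axes in dark wood, in the rack's other slot; leave it alone
- rack: fixed rack, grey slots on a wooden base of 215 (x) x 130 (y) x 12 mm, origin at the centre of its underside, z up, x away from the robot within 0.25 rad. Two slots along y, 43.5 mm before and behind the origin, lean 30 degrees: out of a slot is along (-0.5, 0, 0.866) in these axes. It may stand left or right, the jig on the other side
- rack_slot0 (a point): centre of the floor of the slot nearer the robot, 30 mm above the table, axes of the rack. Each slot is 23 mm wide and 40 mm deep (square to the floor), between cheeks 10 mm thick and 120 mm long in y
- rack_slot1 (a point): the same for the farther slot
- jig: the fixed drilling jig: aluminium base plate 170 (x) x 210 (y) x 15 mm, origin at the centre of its underside, z up, x away from the robot within 0.25 rad, with a blue channel on its near half and the clamp's hinge uprights on its far half
- jig_seat (a point): centre of the jig's channel floor, 40 mm before the jig's origin and 15 mm up; axes of the jig: x across the channel, y along it. The channel is 25 mm wide, its blue cheeks 12 mm thick, 120 mm long, 35 mm high. Steel end stops, 22 mm high, face it 87 mm to either side along y; the rail fits between them either way round
- clamp_hinge (a point): the clamp's hinge axis (along y), 95 mm beyond the seat along the jig's x and 110 mm above it; axes of the jig. Two steel uprights, 30 mm long in x, carry it, within 20 mm to either side in y; they rise 15 mm above it
- clamp (a joint): angle q of the clamp lever, rad: 0 when closed on a seated rail (lever level, pointing along the jig's -x, towards the robot), growing as it swings up and over; the lever points along (-cos q, 0, sin q) in the jig's axes. It starts at 1.65 to 1.85, past upright. Stiff hinge (0.45 N m): it stays where it is left. Range -0.06 to 1.95
- clamp_bar (a point): middle of the clamp's red cross-bar handle, a round bar 20 mm in diameter and 110 mm long, along the hinge direction y, at the lever's end, 160 mm from the hinge axis. The lever (16 to 18 mm thick) joins it at its middle only, so about 45 mm are free on each side. Axes turn with the lever and equal the jig's when closed
- clamp_pad (a point): the clamp's black rubber foot, 24 mm in diameter, on a spindle 95 mm along the lever from the hinge; this point is the centre of its underside, 35 mm below the lever's axis (when closed)
- glue: white glue bottle with a blue cap, 60 mm in diameter, 150 mm high; origin at the centre of its underside; leave it standing where it is

How it is judged:
On the way, in this order (a step that is already met when the one before it is completed fails the run):
1. the pale rail is out of the rack (distance between rail and rack above 0.12 m and distance of rail from where it was at the start of the episode above 0.07 m), for 0.1 s.
2. the pale rail stands in the jig's channel, let go, with the clamp still open (x of rail in the frame of jig_seat between -0.006 and 0.006 m and y of rail in the frame of jig_seat between -0.012 and 0.012 m and z of rail in the frame of jig_seat below 0.004 m and angle between the z axis of rail and the z axis of jig_seat, either way round below 0.08 rad and angle between the y axis of rail and the y axis of jig_seat, either way round below 0.08 rad and angle between rail's own z axis and vertical below 0.08 rad and value of joint clamp above 0.8 rad and contact force between the fingers and rail below 0.2 N), for 0.2 s.
At the end, for the whole second after the job is handed in: The pale rail stands upright on the channel floor (within 4 mm of it in height, 6 mm across, 12 mm along the channel, 0.08 rad), at rest; the clamp lever is below 0.02 rad, with its pad pressing on the rail with more than 0.3 N (x of rail in the frame of jig_seat between -0.006 and 0.006 m and y of rail in the frame of jig_seat between -0.012 and 0.012 m and z of rail in the frame of jig_seat below 0.004 m and angle between the z axis of rail and the z axis of jig_seat, either way round below 0.08 rad and angle between the y axis of rail and the y axis of jig_seat, either way round below 0.08 rad and angle between rail's own z axis and vertical below 0.08 rad and value of joint clamp below 0.02 rad and contact force between clamp_c4 and rail above 0.3 N and linear speed of rail below 0.02 m/s); the robot touches nothing.
It fails at once if the dark rail is moved by more than 15 mm (distance of dark_rail from where it was at the start of the episode above 0.015 m).
It fails at once if the glue bottle is moved by more than 25 mm or tipped (distance of glue from where it was at the start of the episode above 0.025 m or angle between glue's own z axis and vertical above 0.3 rad).
It fails at once if the pale rail is dropped into the channel (faster than 0.7 m/s there) (linear speed of rail above 0.7 m/s and horizontal distance between rail and jig_seat below 0.03 m and z of rail in the frame of jig_seat below 0.05 m).
It also fails if it takes over 67 s, if anything falls off the work surface, if the arm or the gripper's body presses on something with over 40 N, if the wrist force passes 120 N, or if a joint passes its speed limit or range.

## Working session

There is one attempt and no reset: what is moved stays moved. The work goes in short steps, Python scripts to look and compute and a tool call to move; the robot and the scene stay as the last step left them, time stands still between calls to the robot, and variables do not carry over. Pictures are saved under pics/ and viewed, at most 10 in all, crops included, and the job is handed in when it is done.

Besides the shell and the picture viewer there is one more tool, called after "Call:" in YAML: its name, and indented under it one key for each argument. send_rows: Moves the arm, as the interface text tells. Its arguments: {"type":"object","properties":{"rows":{"type":"array","items":{"type":"array"}},"newtons":{"type":"number"}},"required":["rows"]}

```bash
mkdir -p pics; ls; cat > h.py <<'E'
import numpy as np, cv2, pickle
from scipy.spatial.transform import Rotation as R
from station import ctrl
def snap(name,tag):
    im=ctrl.get_image(name); pickle.dump(im,open(f'pics/{tag}.pkl','wb'))
    cv2.imwrite(f'pics/{tag}.png',im['frame'][:,:,::-1]); return im
def load(tag): return pickle.load(open(f'pics/{tag}.pkl','rb'))
def cloud(im):
    z=im['range_z']; v,u=np.mgrid[:480,:640]
    P=np.stack([(u-im['cx'])/im['fx']*z,(v-im['cy'])/im['fy']*z,z],-1)
    T=np.array(im['cam_to_world']); W=P@T[:3,:3].T+T[:3,3]; W[z<=0]=np.nan; return W
E
python3 - <<'E'
from h import *
a=snap('scene','sc0');b=snap('side','si0')
for i in(a,b): print(np.round(i['cam_to_world'],3).tolist(),i['fx'])
o=ctrl.get_obs();print(o)
E
```

```text
pics
[[-0.807, 0.49, -0.329, 0.911], [0.59, 0.661, -0.463, 0.467], [-0.009, -0.568, -0.823, 0.965], [0.0, 0.0, 0.0, 1.0]] 553.5445221601785
[[0.845, -0.381, 0.376, 0.122], [-0.535, -0.59, 0.604, -0.747], [-0.008, -0.712, -0.702, 0.959], [0.0, 0.0, 0.0, 1.0]] 605.2551440256652
{'t': 0.1, 'q': array([ 1.05898819e+00,  5.32977122e-02,  1.61418473e+00,  2.65298394e-05,
        1.47598421e+00, -1.18960898e-01]), 'dq': array([ 0.0009166 , -0.00254337, -0.00295722, -0.00098336,  0.00259324,
       -0.00191952]), 'effort': array([ 3.28545339e-04, -3.94899738e+01, -3.71363425e+01, -1.89942248e-04,
        3.93480237e-03,  2.46900663e-05]), 'tool_pos': array([0.23895158, 0.57690088, 0.23016494]), 'tool_rot': array([-6.13007898e-01, -3.08058570e+00,  2.78508468e-03]), 'contact_force': array([0.87028597, 0.8789597 , 0.36289027]), 'wrist_torque': array([ 0.05368304,  0.0510768 , -0.04037097]), 'grip_force': 0.0, 'opening': 0.08547167706188989}
```

View pics/sc0.png

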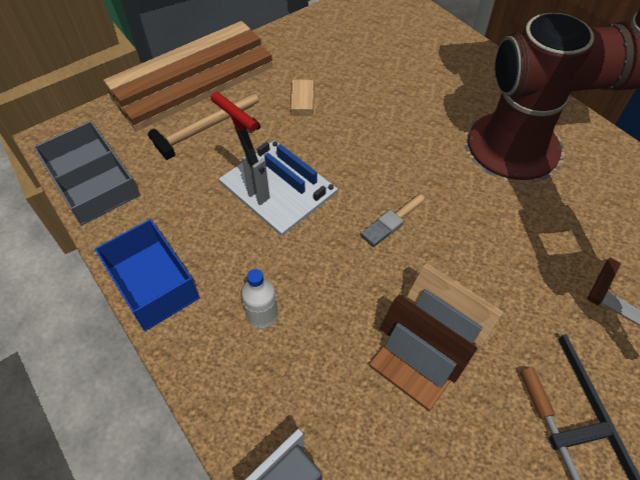

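View pics/si0.png

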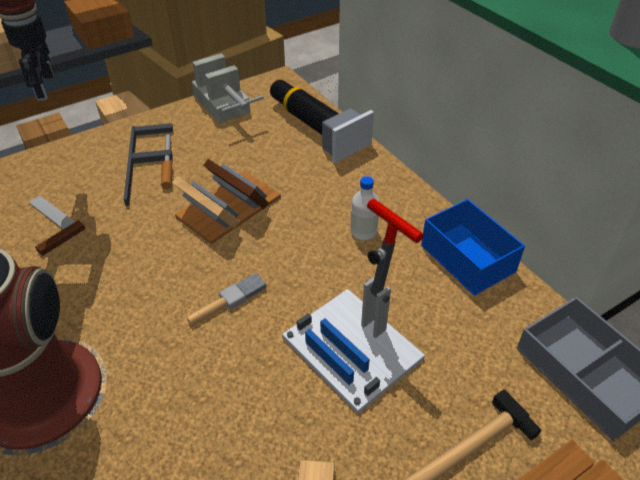

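Scene: the rack is on the robot's left, around (435,335), with the pale rail in the near slot (top edge near (455,295)). The jig is on the right, around (278,185), with the clamp's red bar at (235,110). The glue bottle is at (258,300). Side view: rack at (228,200), jig at (352,350), bar at (395,220).

```bash
cat > m.py <<'E'
from h import *
def pts(tag,box,extra):
    im=load(tag);W=cloud(im);u0,u1,v0,v1=box
    s=(slice(v0,v1),slice(u0,u1));w=W[s].reshape(-1,3);c=im['frame'][s].reshape(-1,3).astype(int)
    m=np.isfinite(w).all(1)&extra(w,c);return w[m],c[m]
def rect(p):
    (c,s,a)=cv2.minAreaRect((p[:,:2]*1000).astype(np.float32));return np.round(c,1),np.round(s,1),round(a,2)
J={'sc0':(205,350,85,240),'si0':(275,430,190,410)}
K={'sc0':(360,510,255,415),'si0':(165,285,150,245)}
blue=lambda w,c:(c[:,2]>c[:,0]*1.7)&(c[:,2]>60)&(w[:,2]>.044)&(w[:,2]<.056)
red=lambda w,c:(c[:,0]>3*c[:,1])&(c[:,0]>90)&(w[:,2]>.1)
alu=lambda w,c:(abs(w[:,2]-.015)<.004)&(c.min(1)>100)&(np.ptp(c,1)<45)
base=lambda w,c:(abs(w[:,2]-.012)<.003)
for t in J:
    for n,f in(('blue',blue),('alu',alu),('red',red)):
        p,c=pts(t,J[t],f)
        if len(p)<10: print(t,n,len(p));continue
        print(t,n,len(p),np.median(p,0).round(4),rect(p),p.min(0).round(3),p.max(0).round(3))
        if n=='red':
            b=p[p[:,2]>p[:,2].max()-.03];m=b.mean(0);d=np.linalg.svd(b-m)[2][0] if len(b)<3000 else 0;print('   bar',m.round(4),d, b.min(0).round(3),b.max(0).round(3))
    p,c=pts(t,K[t],base);print(t,'base',len(p),rect(p))
    pale=lambda w,c:(c[:,0]>150)&(c[:,2]>70)&(w[:,2]>.055)
    p,c=pts(t,K[t],pale);print(t,'pale',len(p),np.median(p,0).round(4),rect(p),p.min(0).round(3),p.max(0).round(3))
    top=p[p[:,2]>np.percentile(p[:,2],98)-.008];print('  top',rect(top),top[:,2].max())
E
python3 m.py
```

```text
sc0 blue 505 [ 0.4856 -0.2289  0.0502] (array([ 480.4, -230.8]), array([ 52.3, 120.2]), 8.53) [ 0.449 -0.292  0.044] [ 0.513 -0.169  0.056]
sc0 alu 3110 [ 0.5387 -0.1829  0.0155] (array([ 519.4, -225.8]), array([172.2, 212.5]), 8.19) [ 0.422 -0.341  0.011] [ 0.618 -0.11   0.019]
sc0 red 475 [ 0.6027 -0.2081  0.2916] (array([ 601.7, -212.3]), array([ 18.6, 109.5]), 8.98) [ 0.586 -0.267  0.284] [ 0.617 -0.157  0.297]
   bar [ 0.6023 -0.2094  0.2911] [-0.1475175   0.9890277  -0.00792419] [ 0.586 -0.267  0.284] [ 0.617 -0.157  0.297]
sc0 base 1711 (array([531.3, 261.3]), array([155.1, 129.9]), 14.58)
sc0 pale 1674 [0.4347 0.2381 0.0874] (array([435.3, 233.1]), array([ 46.8, 157.8]), 14.76) [0.397 0.152 0.055] [0.477 0.314 0.103]
  top (array([427.8, 231. ]), array([ 23.2, 157.5]), 14.32) 0.10272022280432147
si0 blue 900 [ 0.4786 -0.2344  0.0487] (array([ 632.5, -194.2]), array([379.4, 124.5]), 14.16) [ 0.447 -0.297  0.044] [ 0.802 -0.088  0.056]
si0 alu 5768 [ 0.5321 -0.2477  0.0143] (array([ 589.7, -184.9]), array([398. , 255.7]), 30.85) [ 0.419 -0.342  0.011] [0.717 0.024 0.019]
si0 red 786 [ 0.5938 -0.2195  0.2889] (array([ 595.2, -215.5]), array([ 23.1, 110.2]), 9.46) [ 0.582 -0.271  0.242] [ 0.613 -0.161  0.295]
   bar [ 0.5953 -0.2186  0.2878] [ 0.14391425 -0.98958838 -0.001876  ] [ 0.582 -0.271  0.265] [ 0.613 -0.161  0.295]
si0 base 1424 (array([474.1, 349.3]), array([216.4, 337.1]), 14.3)
si0 pale 494 [0.4229 0.2262 0.0928] (array([421.9, 228.8]), array([ 19.8, 161.2]), 14.05) [0.396 0.15  0.07 ] [0.449 0.309 0.101]
  top (array([421.9, 228.8]), array([ 19.8, 161.2]), 14.05) 0.10065388331765501
```

Call:
send_rows:
  rows:
    - [6,[-3.85,-3.11,0],0]
    - [6,[-3.85,-3.11,0],0]
    - [6,[-3.85,-3.11,0],0]
    - [6,[-3.85,-3.11,0],0]
    - [6,[-3.85,-3.11,0],0]
    - [6,[-3.85,-3.11,0],0]
    - [6,[-3.85,-3.11,0],0]
    - [6,[-3.85,-3.11,0],0]
  newtons: 40

```text
t: 1.1
tool_pos: [0.4288, 0.2281, 0.2309]
tool_rot: [-0.613, -3.081, 0.0]
contact_force: [0.4, 0.4, 0.2]
opening: 0.0598
grip_force: 0.0
```

Call:
send_rows:
  rows:
    - [6,[0,0,0],10.5]
    - [6,[0,0,0],10.5]
    - [6,[0,0,0],10.5]
    - [6,[0,0,0],10.5]
    - [6,[0,0,0],10.5]
    - [6,[0,0,0],0]
    - [6,[0,0,0],0]

```text
t: 1.98
tool_pos: [0.4284, 0.2296, 0.231]
tool_rot: [-1.909, -2.495, 0.001]
contact_force: [-0.5, 0.3, -0.1]
opening: 0.0598
grip_force: 0.0
```

```bash
cat >> h.py <<'E'
def tool():
    o=ctrl.get_obs();M=R.from_rotvec(o['tool_rot']).as_matrix()
    return np.array(o['tool_pos']),M,o
def to(target,yawdeg=None):
    p,M,o=tool();d=M.T@(np.array(target)-p)*100
    y=np.degrees(np.arctan2(M[1,1],M[0,1]))
    print('t',round(o['t'],2),'pos',p.round(4),'yaw(y axis)',y.round(2),'zax',M[:,2].round(4),'open',round(o['opening'],4),'grip',round(float(o['grip_force']),1),'F',np.round(o['contact_force'],1))
    print('shift cm',d.round(2),'turn',None if yawdeg is None else round(((y-yawdeg+90)%180-90),2))
E
python3 - <<'E'
from h import *
import runpy
to([.428,.229,.2],14.3)
snap('wrist','w1');
from m import pts
a=np.radians(14.3);rx=np.array([np.cos(a),np.sin(a),0]);ry=np.array([-rx[1],rx[0],0]);z=np.array([0,0,1.])
n=.866*rx+.5*z;d=-.5*rx+.866*z
B={'sc0':(360,510,255,415),'si0':(165,285,150,245),'w1':(0,640,0,480)}
for t in B:
    p,c=pts(t,B[t],lambda w,c:(c[:,0]>120)&(c[:,2]>60)&(c[:,0]>1.15*c[:,2])&(w[:,2]>.06)&(w[:,2]<.11))
    print(t,len(p))
    if len(p)<20: continue
    D,N,Y=p@d,p@n,p@ry
    top=D>np.percentile(D,97)-.003
    print(' top D',np.median(D[top]).round(4),'N 2/98',np.percentile(N[top],[2,98]).round(4),'Y',np.percentile(Y[top],[1,99]).round(4))
E
```

```text
t 1.98 pos [0.4284 0.2296 0.231 ] yaw(y axis) 15.14 zax [-4.e-04 -2.e-04 -1.e+00] open 0.0598 grip 0.0 F [-0.5  0.3 -0.1]
shift cm [-0.05 -0.05  3.1 ] turn 0.84
sc0 blue 505 [ 0.4856 -0.2289  0.0502] (array([ 480.4, -230.8]), array([ 52.3, 120.2]), 8.53) [ 0.449 -0.292  0.044] [ 0.513 -0.169  0.056]
sc0 alu 3110 [ 0.5387 -0.1829  0.0155] (array([ 519.4, -225.8]), array([172.2, 212.5]), 8.19) [ 0.422 -0.341  0.011] [ 0.618 -0.11   0.019]
sc0 red 475 [ 0.6027 -0.2081  0.2916] (array([ 601.7, -212.3]), array([ 18.6, 109.5]), 8.98) [ 0.586 -0.267  0.284] [ 0.617 -0.157  0.297]
   bar [ 0.6023 -0.2094  0.2911] [-0.1475175   0.9890277  -0.00792419] [ 0.586 -0.267  0.284] [ 0.617 -0.157  0.297]
sc0 base 1711 (array([531.3, 261.3]), array([155.1, 129.9]), 14.58)
sc0 pale 1674 [0.4347 0.2381 0.0874] (array([435.3, 233.1]), array([ 46.8, 157.8]), 14.76) [0.397 0.152 0.055] [0.477 0.314 0.103]
  top (array([427.8, 231. ]), array([ 23.2, 157.5]), 14.32) 0.10272022280432147
si0 blue 900 [ 0.4786 -0.2344  0.0487] (array([ 632.5, -194.2]), array([379.4, 124.5]), 14.16) [ 0.447 -0.297  0.044] [ 0.80
[... 181 characters left out ...]
95  0.2889] (array([ 595.2, -215.5]), array([ 23.1, 110.2]), 9.46) [ 0.582 -0.271  0.242] [ 0.613 -0.161  0.295]
   bar [ 0.5953 -0.2186  0.2878] [ 0.14391425 -0.98958838 -0.001876  ] [ 0.582 -0.271  0.265] [ 0.613 -0.161  0.295]
si0 base 1424 (array([474.1, 349.3]), array([216.4, 337.1]), 14.3)
si0 pale 494 [0.4229 0.2262 0.0928] (array([421.9, 228.8]), array([ 19.8, 161.2]), 14.05) [0.396 0.15  0.07 ] [0.449 0.309 0.101]
  top (array([421.9, 228.8]), array([ 19.8, 161.2]), 14.05) 0.10065388331765501
sc0 2213
 top D -0.1514 N 2/98 [0.4416 0.4627] Y [0.0395 0.1955]
si0 525
 top D -0.1504 N 2/98 [0.4403 0.4579] Y [0.0378 0.1915]
w1 10880
 top D -0.1523 N 2/98 [0.4433 0.4624] Y [0.0417 0.1973]
```

View pics/w1.png

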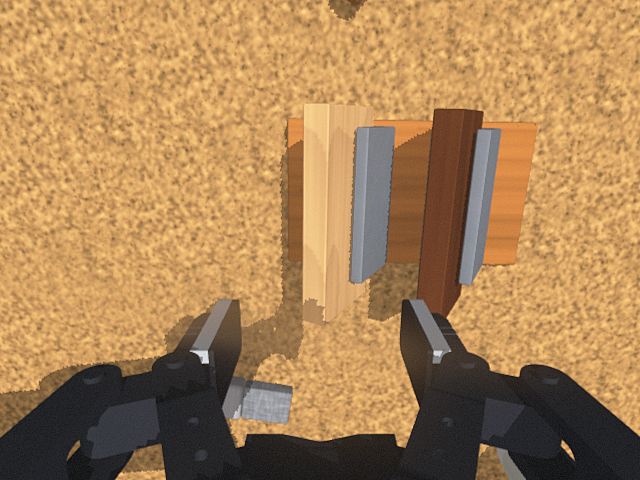

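The wrist view shows the pale rail at columns 303-370 and the dark one at 420-480, with the fingers straddling the rail. The three cameras agree within 3 mm: top centre is about (0.423, 0.229, 0.095).

Call:
send_rows:
  rows:
    - [6,[0,0,3],0.8]
    - [6,[0,0,3],0]
    - [6,[0,0,3],0]
    - [6,[0,0,3],0]
    - [6,[0,0,2],0]
    - [6,[0,0,1.3],0]
    - [6,[0,0,0],0]
    - [6,[0,0,0],0]

```text
t: 3.02
tool_pos: [0.4293, 0.2299, 0.0793]
tool_rot: [1.929, 2.478, 0.002]
contact_force: [0.7, -0.3, -0.0]
opening: 0.0601
grip_force: 0.0
```

Call:
send_rows:
  rows:
    - [2,[0,0,0],0]
    - [2,[0,0,0],0]
    - [2,[0,0,0],0]
    - [2,[0,0,0],0]
    - [2,[0,0,0],0]
    - [2,[0,0,0],0]
  newtons: 40

```text
t: 3.78
tool_pos: [0.4299, 0.2301, 0.0804]
tool_rot: [1.929, 2.477, 0.004]
contact_force: [-1.7, -0.8, 6.2]
opening: 0.0251
grip_force: 36.3
```

```bash
sed -i 's/^J=/if __name__!="__main__": J={}\nelse: J=/' m.py; python3 - <<'E'
from h import *
to([.428,.2305,.078],14.3)
snap('wrist','w2')
E
```

```text
t 3.77 pos [0.4299 0.2301 0.0804] yaw(y axis) 14.2 zax [ 3.2e-03  8.0e-04 -1.0e+00] open 0.0251 grip 36.3 F [-1.7 -0.8  6.2]
shift cm [ 0.09 -0.18  0.24] turn -0.1
```

View pics/w2.png

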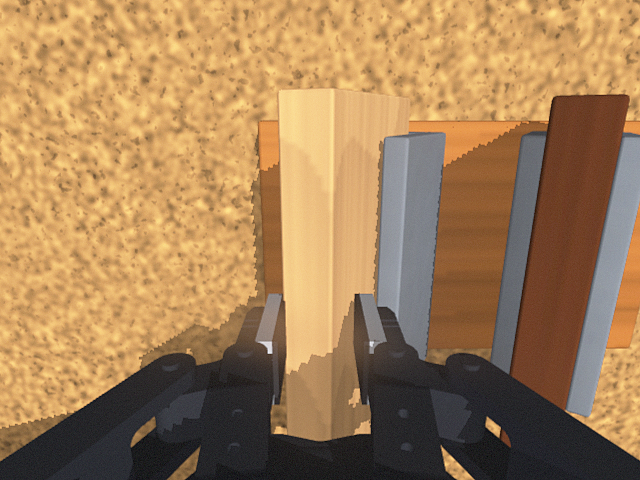

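The fingers are closed on the rail at 25 mm opening, with 36 N of grip. I'll pull along the slot direction, tool (0, -0.5, -0.866).

Call:
send_rows:
  rows:
    - [2,[0,-0.3,-0.52],0]
    - [2,[0,-0.3,-0.52],0]
    - [2,[0,-0.3,-0.52],0]
    - [2,[0,-0.3,-0.52],0]
    - [2,[0,-0.3,-0.52],0]
    - [2,[0,-0.3,-0.52],0]

```text
t: 4.58
tool_pos: [0.4134, 0.2258, 0.1111]
tool_rot: [1.927, 2.475, 0.01]
contact_force: [5.4, 1.7, -1.4]
opening: 0.0249
grip_force: 37.1
```

```bash
python3 - <<'E'
from h import *
to([.428,.2305,.078],14.3)
im=snap('side','si1')
cv2.imwrite('pics/si1c.png',cv2.resize(im['frame'][90:260,120:330,::-1],None,fx=3.5,fy=3.5))
E
```

```text
t 4.58 pos [0.4134 0.2258 0.1111] yaw(y axis) 14.19 zax [ 0.0072  0.0021 -1.    ] open 0.0249 grip 37.1 F [ 5.4  1.7 -1.4]
shift cm [0.09 1.5  3.32] turn -0.11
```

View pics/si1c.png

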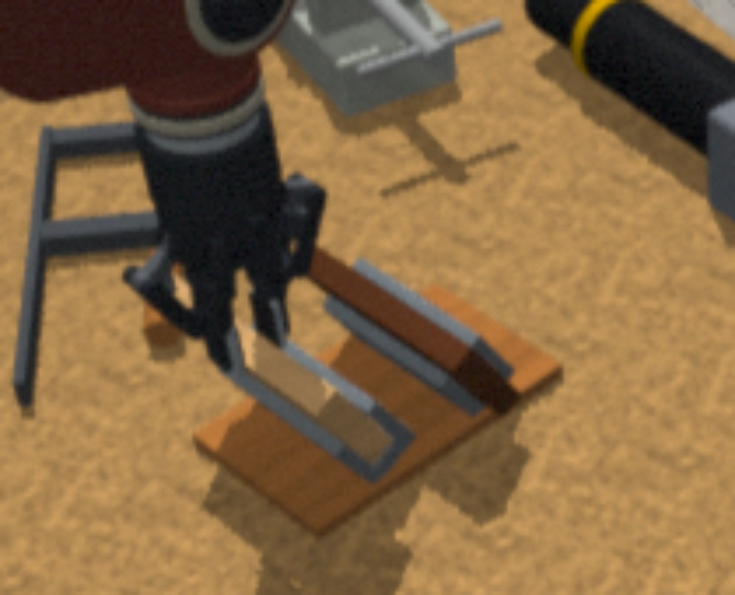

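```bash
cat > rl.py <<'E'
from h import *
from m import pts
import sys
def pale(tag,box,zmin=.03,zmax=.25):
    return pts(tag,box,lambda w,c:(c[:,0]>110)&(c[:,2]>60)&(c[:,0]>1.15*c[:,2])&(w[:,2]>zmin)&(w[:,2]<zmax))
E
python3 - <<'E'
from rl import *
im=snap('scene','sc1');im=snap('wrist','w3')
a=np.radians(14.3);rx=np.array([np.cos(a),np.sin(a),0]);ry=np.array([-rx[1],rx[0],0]);z=np.array([0,0,1.])
n=.866*rx+.5*z;d=-.5*rx+.866*z
for t,b in(('si1',(165,285,150,245)),('sc1',(360,510,245,415)),('w3',(0,640,0,480))):
    p,c=pale(t,b,.05,.14);N,D,Y=p@n,p@d,p@ry
    k=(N>.42)&(N<.48)&(Y>0)&(Y<.24);N,D,Y=N[k],D[k],Y[k]
    print(t,k.sum(),'D max',np.percentile(D,[50,97]).round(4),'N',np.percentile(N,[2,50,98]).round(4),'Y',np.percentile(Y,[1,99]).round(4))
    for y0 in np.arange(.03,.2,.02):
        q=(Y>y0)&(Y<y0+.02)
        if q.sum()>5: print('  ',y0.round(2),q.sum(),np.percentile(D[q],[5,95]).round(4),np.percentile(N[q],[5,95]).round(4))
W=np.hstack([load('sc1')['frame'][230:430,350:530,::-1],load('w3')['frame'][::2,::2,::-1][20:220]])
cv2.imwrite('pics/c3.png',cv2.resize(W,None,fx=1.58,fy=1.58))
E
```

```text
si1 338 D max [-0.1178 -0.1143] N [0.4391 0.4534 0.4648] Y [0.0384 0.1906]
   0.03 48 [-0.12   -0.1139] [0.4434 0.4605]
   0.05 66 [-0.1204 -0.1154] [0.4432 0.4601]
   0.07 75 [-0.1217 -0.1147] [0.4432 0.461 ]
   0.09 69 [-0.1644 -0.1144] [0.443  0.4646]
   0.11 41 [-0.1875 -0.1144] [0.4481 0.4646]
   0.15 6 [-0.1893 -0.115 ] [0.4296 0.4617]
   0.17 25 [-0.1884 -0.1149] [0.4307 0.4641]
sc1 2772 D max [-0.1529 -0.1154] N [0.448  0.4615 0.4652] Y [0.0396 0.1966]
   0.03 244 [-0.1856 -0.1157] [0.4543 0.4645]
   0.05 220 [-0.187  -0.1151] [0.451  0.4643]
   0.07 148 [-0.1864 -0.115 ] [0.4516 0.4637]
   0.09 188 [-0.1858 -0.1518] [0.4587 0.4642]
   0.11 295 [-0.1861 -0.1167] [0.4578 0.4643]
   0.13 479 [-0.1847 -0.1159] [0.452  0.4647]
   0.15 496 [-0.1846 -0.1157] [0.4518 0.4647]
   0.17 509 [-0.1848 -0.1158] [0.4521 0.4646]
   0.19 193 [-0.1855 -0.1163] [0.4537 0.4646]
w3 35900 D max [-0.118  -0.1158] N [0.4456 0.4626 0.4645] Y [0.0658 0.1982]
   0.03 17 [-0.1585 -0.1545] [0.4629 0.4635]
   0.05 505 [-0.1563 -0.1313] [0.463 0.464]
   0.07 2752 [-0.1389 -0.1161] [0.4464 0.4643]
   0.09 3344 [-0.1771 -0.1161] [0.4469 0.4643]
   0.11 5338 [-0.1795 -0.1043] [0.4451 0.4643]
   0.13 5934 [-0.1792 -0.1163] [0.4473 0.4644]
   0.15 6697 [-0.1788 -0.1163] [0.4473 0.4644]
   0.17 7571 [-0.1788 -0.1163] [0.4474 0.4644]
   0.19 3742 [-0.1781 -0.1163] [0.4475 0.4644]
```

View pics/c3.png

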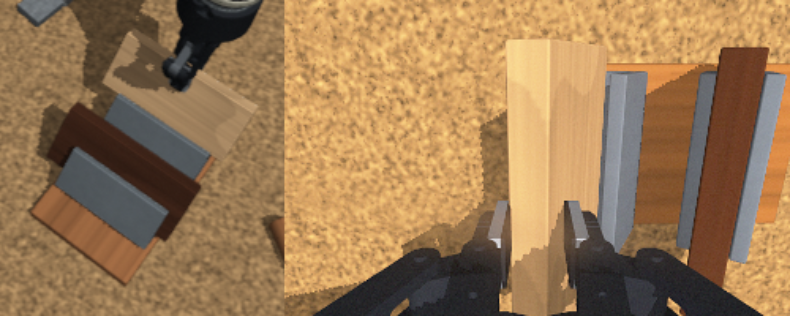

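The depth data shows the rail has risen evenly by 36 mm and follows the fingers. Continuing.

Call:
send_rows:
  rows:
    - [2,[0,-0.3,-0.52],0]
    - [2,[0,-0.3,-0.52],0]
    - [2,[0,-0.5,-0.87],0]
    - [2,[0,-0.5,-0.87],0]
    - [2,[0,-0.5,-0.87],0]
    - [2,[0,0,-2],0]
    - [2,[0,0,-3],0]
    - [2,[0,0,-3],0]
    - [2,[0,0,0],0]

```text
t: 5.85
tool_pos: [0.392, 0.2206, 0.2291]
tool_rot: [1.928, 2.476, 0.008]
contact_force: [0.7, 0.6, -1.0]
opening: 0.0201
grip_force: 26.4
```

```bash
cat >> rl.py <<'E'
def rail():
    "pale points in tool-yaw frame: along closing axis (c), length axis (l), height, relative to TCP"
    p0,M,o=tool();print('t',round(o['t'],2),p0.round(4),'open',round(o['opening'],4),'grip',round(float(o['grip_force']),1),'F',np.round(o['contact_force'],1))
    for cam in('scene','side','wrist'):
        snap(cam,'r_'+cam)
        p,c=pale('r_'+cam,(0,640,0,480),.02,.4);q=(p-p0)@np.stack([M[:,1],M[:,0],[0,0,1]],1)
        k=(abs(q[:,0])<.05)&(abs(q[:,1])<.1)&(q[:,2]<.045)&(q[:,2]>-.085);q=q[k]
        if len(q)<50: print(cam,len(q));continue
        print(cam,len(q),'c',np.percentile(q[:,0],[1,50,99]).round(4),'l',np.percentile(q[:,1],[.5,99.5]).round(4),'h',np.percentile(q[:,2],[1,50,99]).round(4))
        # top height by length bin and side-face slope
        print('   top',[(round(l,2),np.percentile(q[s,2],98).round(4)) for l in np.arange(-.08,.08,.02) if (s:=(q[:,1]>l)&(q[:,1]<l+.02)).sum()>20])
        print('   c at h',[(round(h,3),np.median(q[s,0]).round(4)) for h in np.arange(-.075,.04,.015) if (s:=(q[:,2]>h)&(q[:,2]<h+.015)).sum()>20])
E
python3 -c "
from rl import *
rail()"
```

```text
t 5.85 [0.392  0.2206 0.2291] open 0.0201 grip 26.4 F [ 0.7  0.6 -1. ]
scene 3032 c [-0.0103  0.0134  0.0234] l [-0.0777  0.0807] h [-0.0584 -0.0157  0.0146]
   top [(np.float64(-0.08), np.float64(0.0143)), (np.float64(-0.06), np.float64(0.0149)), (np.float64(-0.04), np.float64(0.014)), (np.float64(-0.02), np.float64(-0.0157)), (np.float64(0.0), np.float64(0.0137)), (np.float64(0.02), np.float64(0.0142)), (np.float64(0.04), np.float64(0.0138)), (np.float64(0.06), np.float64(0.0145))]
   c at h [(np.float64(-0.06), np.float64(0.0213)), (np.float64(-0.045), np.float64(0.0183)), (np.float64(-0.03), np.float64(0.0151)), (np.float64(-0.015), np.float64(0.0118)), (np.float64(0.0), np.float64(0.004))]
side 359 c [-0.0139 -0.0017  0.0199] l [-0.0796  0.0783] h [-0.0658  0.0078  0.0181]
   top [(np.float64(-0.08), np.float64(0.011)), (np.float64(-0.06), np.float64(0.0112)), (np.float64(-0.04), np.float64(0.0107)), (np.float64(-0.02), np.float64(0.0414)), (np.float64(0.0), np.float64(0.0114)), (np.float64(0.06), np.float64(0.0124))]
   c at h [(np.float64(-0.075), np.float64(0.0011)), (np.float64(0.0), np.float64(-0.0028))]
wrist 26160 c [-0.0194 -0.0001  0.0209] l [-0.0607  0.0816] h [-0.0551  0.0076  0.0316]
   top [(np.float64(-0.08), np.float64(-0.011)), (np.float64(-0.06), np.float64(0.0101)), (np.float64(-0.04), np.float64(0.0101)), (np.float64(-0.02), np.float64(0.0104)), (np.float64(0.0), np.float64(0.0334)), (np.float64(0.02), np.float64(0.0101)), (np.float64(0.04), np.float64(0.0102)), (np.float64(0.06), np.float64(0.0101))]
   c at h [(np.float64(-0.075), np.float64(0.022)), (np.float64(-0.06), np.float64(0.0201)), (np.float64(-0.045), np.float64(0.017)), (np.float64(-0.03), np.float64(0.0139)), (np.float64(-0.015), np.float64(0.0107)), (np.float64(0.0), np.float64(-0.0017)), (np.float64(0.015), np.float64(-0.014)), (np.float64(0.03), np.float64(-0.0118))]
```

The rail is out, but it still leans about 12° in the pads and the grip overlaps it by only about 10 mm. I'll set it on a free patch of table, let it stand up, and regrip deeper. First I need to find a free patch.

```bash
python3 - <<'E'
from h import *
W=np.concatenate([cloud(load(t)).reshape(-1,3) for t in('sc0','si0')]);W=W[np.isfinite(W).all(1)]
g=lambda x,y,f:f
for x in np.arange(.30,.72,.03):
    print(round(x,2),' '.join('%3d'%(1000*np.percentile(W[s,2],95)) if (s:=(abs(W[:,0]-x)<.015)&(abs(W[:,1]-y)<.015)).sum()>3 else ' ..' for y in np.arange(-.15,.25,.03)))
to([.40,-.02,.2291],14.3)
E
```

```text
0.3   2   2   2   3  14  20   3   3   2   2   2   2   3   2
0.33   2   3   2   2   9  21   2   2   3   3   2   2   2   2
0.36   3   3   2   3  17  21  14   3   2   2   3   2   3   2
0.39   3   3   3   3  19  22  21   3   3   2   1   2  11  12
0.42  20   3   2   3  13  20  18   3   2   2  90  93  97  98
0.45  37  14   2   2   3  19  18   2   3   3  96  97  97  87
0.48  37  22   2   2   3   3   2   2   3   2  64  73  74  68
0.51  18  16   3   2   2   2   3   2   3   2   2  94  98  98
0.54  17  17   2   2   2   2   2   2   2   2   3  98  96  87
0.57  19  17   2   2   3   2   2   3   2   2   2  55  70  63
0.6 291  15   2   2   2   3   3   2   2   3   2   2  14  14
0.63   3   3   2   2   2   3   2   2   2   2   2   2   8   6
0.66   2   3   3   2   3   2   2   2   2   2   2   2   3   2
0.69   2   3   3   2   2 104 108   3   2   3   3   2   2   2
t 6.0 pos [0.3899 0.2198 0.2244] yaw(y axis) 14.2 zax [-2.2e-03 -8.0e-04 -1.0e+00] open 0.0209 grip 26.3 F [-0.7  0.5 -1.6]
shift cm [-23.49  -4.9   -0.45] turn -0.1
```

Call:
send_rows:
  rows:
    - [1.5,[0,0,0],0]
    - [1.5,[-2.91,1.33,0],0]
    - [1.5,[-2.91,1.33,0],0]
    - [1.5,[-2.91,1.33,0],0]
    - [1.5,[-2.91,1.33,0],0]
    - [1.5,[-2.91,1.33,0],0]
    - [1.5,[-2.91,1.33,0],0]
    - [1.5,[-2.91,1.33,0],0]
    - [1.5,[-2.91,1.33,0],0]
  newtons: 60

```text
t: 7.12
tool_pos: [0.5509, 0.0196, 0.2245]
tool_rot: [-1.929, -2.477, 0.002]
contact_force: [-0.2, 0.2, -1.5]
opening: 0.019
grip_force: 56.4
```

Call:
send_rows:
  rows:
    - [1.5,[0,0,2],0]
    - [1.5,[0,0,3],0]
    - [1.5,[0,0,3],0]
    - [1.5,[0,0,2],0]
    - [1.5,[0,0,2],0]
    - [1.5,[0,0,1],0]
    - [1.5,[0,0,0],0]
    - [1.5,[0,0,0],0]

```text
t: 8.12
tool_pos: [0.5518, 0.0204, 0.0971]
tool_rot: [1.929, 2.478, 0.002]
contact_force: [0.4, 0.8, -1.3]
opening: 0.0193
grip_force: 56.4
```

```bash
python3 -c "
from rl import *
rail()"
```

```text
t 8.12 [0.5518 0.0204 0.0971] open 0.0193 grip 56.4 F [ 0.4  0.8 -1.3]
scene 1857 c [-0.0107  0.0127  0.0227] l [-0.077   0.0811] h [-0.0586 -0.0143  0.0151]
   top [(np.float64(-0.08), np.float64(0.0155)), (np.float64(-0.06), np.float64(0.0146)), (np.float64(-0.04), np.float64(-0.0293)), (np.float64(-0.02), np.float64(-0.0071)), (np.float64(0.0), np.float64(0.0142)), (np.float64(0.02), np.float64(0.0148)), (np.float64(0.04), np.float64(0.0138)), (np.float64(0.06), np.float64(0.0145))]
   c at h [(np.float64(-0.06), np.float64(0.0208)), (np.float64(-0.045), np.float64(0.0181)), (np.float64(-0.03), np.float64(0.0149)), (np.float64(-0.015), np.float64(0.0117)), (np.float64(0.0), np.float64(0.0022))]
side 627 c [-0.0136 -0.0025  0.0176] l [-0.0797  0.0798] h [-0.0643  0.0068  0.0155]
   top [(np.float64(-0.08), np.float64(0.0143)), (np.float64(-0.06), np.float64(0.0137)), (np.float64(-0.04), np.float64(0.0134)), (np.float64(-0.02), np.float64(0.0246)), (np.float64(0.0), np.float64(0.0116)), (np.float64(0.06), np.float64(0.0105))]
   c at h [(np.float64(-0.075), np.float64(0.0026)), (np.
[... 221 characters left out ...]
.0138  0.0017  0.0228] l [-0.0598  0.0818] h [-0.0514  0.0114  0.0321]
   top [(np.float64(-0.08), np.float64(-0.0071)), (np.float64(-0.06), np.float64(0.0138)), (np.float64(-0.04), np.float64(0.0139)), (np.float64(-0.02), np.float64(0.0141)), (np.float64(0.0), np.float64(0.036)), (np.float64(0.02), np.float64(0.0139)), (np.float64(0.04), np.float64(0.0139)), (np.float64(0.06), np.float64(0.0139))]
   c at h [(np.float64(-0.06), np.float64(0.0227)), (np.float64(-0.045), np.float64(0.0197)), (np.float64(-0.03), np.float64(0.0166)), (np.float64(-0.015), np.float64(0.0134)), (np.float64(0.0), np.float64(0.0004)), (np.float64(0.015), np.float64(-0.0125)), (np.float64(0.03), np.float64(-0.0113))]
```

Call:
send_rows:
  rows:
    - [1.5,[0,0,1],0]
    - [1.5,[0,0,1],0]
    - [1.5,[0,0,0.8],0]
    - [1.5,[0,0,0.4],0]
    - [1.5,[0,0,0.1],0]
    - [1.5,[0,0,0],0]

```text
t: 9.02
tool_pos: [0.551, 0.0207, 0.0639]
tool_rot: [-1.929, -2.478, 0.001]
contact_force: [-3.1, 1.5, 5.2]
opening: 0.019
grip_force: 55.9
```

Call:
send_rows:
  rows:
    - [3,[0,0,0],0]
    - [4.5,[0,0,0],0]
    - [6,[0,0,0],0]
    - [7.5,[0,0,0],0]
    - [7.5,[0,0,0],0]
    - [7.5,[0,0,0],0]

```text
t: 9.78
tool_pos: [0.5509, 0.0205, 0.063]
tool_rot: [-1.93, -2.479, 0.0]
contact_force: [-0.4, -0.3, -0.7]
opening: 0.0748
grip_force: 0.0
```

```bash
python3 -c "
from rl import *
rail()"
```

```text
t 9.78 [0.5509 0.0205 0.063 ] open 0.0748 grip 0.0 F [-0.4 -0.3 -0.7]
scene 1010 c [0.0034 0.0201 0.0242] l [-0.0775  0.0814] h [-0.0414  0.0098  0.0156]
   top [(np.float64(-0.08), np.float64(0.0149)), (np.float64(-0.02), np.float64(0.0141)), (np.float64(0.0), np.float64(0.0152)), (np.float64(0.02), np.float64(0.0148)), (np.float64(0.04), np.float64(0.0156)), (np.float64(0.06), np.float64(0.015))]
   c at h [(np.float64(-0.045), np.float64(0.0226)), (np.float64(-0.03), np.float64(0.0226)), (np.float64(-0.015), np.float64(0.0223)), (np.float64(0.0), np.float64(0.0146)), (np.float64(0.015), np.float64(0.0104))]
side 1039 c [-0.0006  0.0028  0.0224] l [-0.0799  0.053 ] h [-0.0422 -0.0003  0.0147]
   top [(np.float64(-0.08), np.float64(0.0136)), (np.float64(-0.06), np.float64(0.014)), (np.float64(-0.04), np.float64(0.014)), (np.float64(-0.02), np.float64(0.0139)), (np.float64(0.0), np.float64(0.0142)), (np.float64(0.02), np.float64(0.012))]
   c at h [(np.float64(-0.045), np.float64(0.002)), (np.float64(-0.03), np.float64(0.0019)), (np.float64(-0.015), np.float64(0.0018)), (np.float64(0.0), np.float64(0.0087))]
wrist 20951 c [-0.0407  0.0132  0.0234] l [-0.0446  0.0821] h [-0.0149  0.0121  0.0217]
   top [(np.float64(-0.06), np.float64(0.0131)), (np.float64(-0.04), np.float64(0.0132)), (np.float64(-0.02), np.float64(0.0133)), (np.float64(0.0), np.float64(0.0285)), (np.float64(0.02), np.float64(0.0134)), (np.float64(0.04), np.float64(0.0134)), (np.float64(0.06), np.float64(0.0135))]
   c at h [(np.float64(-0.045), np.float64(0.0041)), (np.float64(-0.03), np.float64(0.004)), (np.float64(-0.015), np.float64(0.0039)), (np.float64(0.0), np.float64(0.0135)), (np.float64(0.015), np.float64(-0.041)), (np.float64(0.03), np.float64(-0.0406))]
```

View pics/r_wrist.png

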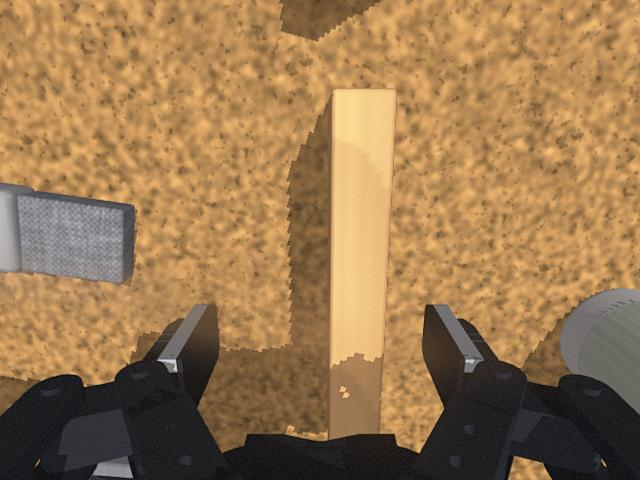

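The rail now stands upright on the table, at columns 332-395, centred 13 mm towards the far finger. The glue bottle is to the right, well clear. Next: shift over, go 22 mm deeper, and regrip.

Call:
send_rows:
  rows:
    - [7.5,[0.1,0.65,0],0]
    - [7.5,[0,0.65,0],0]
    - [7.5,[0,0,1.1],0]
    - [7.5,[0,0,1.1],0]
    - [7.5,[0,0,0],0]

```text
t: 10.55
tool_pos: [0.5617, 0.0248, 0.0389]
tool_rot: [-1.928, -2.476, 0.003]
contact_force: [-0.5, -0.3, 0.7]
opening: 0.0748
grip_force: 0.0
```

Call:
send_rows:
  rows:
    - [1.5,[0,0,0],0]
    - [1.5,[0,0,0],0]
    - [1.5,[0,0,0],0]
    - [1.5,[0,0,0],0]
    - [1.5,[0,0,0],0]
    - [1.5,[0,0,0],0]
    - [1.5,[0,0,-2],0]
    - [1.5,[0,0,-4],0]
    - [1.5,[0,0,-4],0]
    - [1.5,[0,0,0],0]
  newtons: 60

```text
t: 11.8
tool_pos: [0.566, 0.0244, 0.1462]
tool_rot: [1.925, 2.473, 0.007]
contact_force: [0.3, 0.5, -2.3]
opening: 0.0191
grip_force: 59.0
```

```bash
python3 -c "
from rl import *
rail()
to([.4797,-.2315,.16],8.4)"
```

```text
t 11.8 [0.566  0.0244 0.1462] open 0.0191 grip 59.0 F [ 0.3  0.5 -2.3]
scene 1429 c [-0.0101  0.0079  0.0107] l [-0.0781  0.0807] h [-0.0375  0.0214  0.0368]
   top [(np.float64(-0.08), np.float64(0.0358)), (np.float64(-0.06), np.float64(0.0364)), (np.float64(-0.02), np.float64(-0.0218)), (np.float64(0.0), np.float64(0.0365)), (np.float64(0.02), np.float64(0.0361)), (np.float64(0.04), np.float64(0.0362)), (np.float64(0.06), np.float64(0.0355))]
   c at h [(np.float64(-0.045), np.float64(0.0087)), (np.float64(-0.03), np.float64(0.0089)), (np.float64(-0.015), np.float64(0.0088)), (np.float64(0.0), np.float64(0.0089)), (np.float64(0.015), np.float64(0.0089)), (np.float64(0.03), np.float64(0.0004))]
side 1149 c [-0.0156 -0.0124  0.0078] l [-0.0798  0.0802] h [-0.0446 -0.0022  0.0321]
   top [(np.float64(-0.08), np.float64(0.0313)), (np.float64(-0.06), np.float64(0.0313)), (np.float64(-0.04), np.float64(0.0315)), (np.float64(-0.02), np.float64(0.0404)), (np.float64(0.0), np.float64(0.0307)), (np.float64(0.02), np.float64(-0.0017)), (np.float64(0.04), np.float64(0.0015)), (np.float64(0.06)
[... 220 characters left out ...]
 np.float64(-0.0066)), (np.float64(0.03), np.float64(-0.0037))]
wrist 25335 c [-0.0169 -0.0022  0.0101] l [-0.025   0.0822] h [0.0149 0.0284 0.0305]
   top [(np.float64(-0.04), np.float64(0.0295)), (np.float64(-0.02), np.float64(0.0296)), (np.float64(0.0), np.float64(0.0322)), (np.float64(0.02), np.float64(0.0296)), (np.float64(0.04), np.float64(0.0297)), (np.float64(0.06), np.float64(0.0297))]
   c at h [(np.float64(0.0), np.float64(-0.0165)), (np.float64(0.015), np.float64(-0.0022)), (np.float64(0.03), np.float64(-0.0017))]
t 11.95 pos [0.5623 0.0247 0.1398] yaw(y axis) 14.19 zax [-2.3e-03  2.0e-04 -1.0e+00] open 0.0191 grip 59.0 F [-0.4 -0.8 -1.6]
shift cm [-22.81 -14.29  -2.01] turn 5.79
```

The rail is square in the pads, upright, with 31 mm overlap. Carrying it over the jig.

Call:
send_rows:
  rows:
    - [1.5,[0,0,-1],5.8]
    - [1.5,[-2,-2.98,0],0]
    - [1.5,[-2,-2.98,0],0]
    - [1.5,[-2,-2.98,0],0]
    - [1.5,[-2,-2.98,0],0]
    - [1.5,[-4.1,0,0],0]
    - [1.5,[-4.1,0,0],0]
    - [1.5,[-4,0,0],0]
    - [1.5,[-4,0,0],0]
    - [1.5,[0,0,0],0]

```text
t: 13.2
tool_pos: [0.4797, -0.2336, 0.1488]
tool_rot: [-2.054, -2.372, 0.001]
contact_force: [-0.5, -0.5, -2.0]
opening: 0.0194
grip_force: 59.2
```

```bash
cat > jig.py <<'E'
from rl import *
a=np.radians(8.4);jx=np.array([np.cos(a),np.sin(a)]);jy=np.array([-jx[1],jx[0]])
def jig():
    for cam in('scene','side','wrist'):
        snap(cam,'j_'+cam)
        for n,f in(('blue',lambda w,c:(c[:,2]>c[:,0]*1.6)&(c[:,2]>50)&(abs(w[:,2]-.05)<.004)),):
            p,c=pts('j_'+cam,(0,640,0,480),f);q=(p[:,:2]-[.4797,-.2315]);q=np.stack([q@jx,q@jy],1)
            k=(abs(q[:,0])<.045)&(abs(q[:,1])<.075);q=q[k]
            if len(q)<30: print(cam,n,len(q));continue
            for s in(-1,1):
                b=q[q[:,0]*s>0]
                if len(b)>30: print(cam,n,s,len(b),'x',np.percentile(b[:,0],[3,50,97]).round(4),'y',np.percentile(b[:,1],[1,99]).round(4),'slope deg',np.degrees(np.polyfit(b[:,1],b[:,0],1)[0]).round(2),'z',np.median(p[k,2]).round(4))
E
python3 -c "
from jig import *
to([.4797,-.2315,.15],8.4)
jig();rail()"
```

```text
t 13.2 pos [ 0.4797 -0.2336  0.1488] yaw(y axis) 8.21 zax [-0.0033  0.0019 -1.    ] open 0.0194 grip 59.2 F [-0.5 -0.5 -2. ]
shift cm [ 0.21  0.03 -0.12] turn -0.19
scene blue -1 222 x [-0.0234 -0.0172 -0.0112] y [-0.0599  0.0583] slope deg -0.01 z 0.0503
scene blue 1 243 x [0.0133 0.0199 0.0257] y [-0.0581  0.0589] slope deg 0.31 z 0.0503
side blue -1 390 x [-0.0256 -0.0204 -0.014 ] y [-0.0604  0.0574] slope deg 0.04 z 0.0489
side blue 1 214 x [0.011  0.0137 0.0203] y [-0.0615  0.0561] slope deg -0.7 z 0.0489
wrist blue -1 197 x [-0.0228 -0.0224 -0.022 ] y [-0.0323  0.06  ] slope deg 0.05 z 0.0501
wrist blue 1 799 x [0.0223 0.0238 0.0253] y [-0.033   0.0599] slope deg 0.03 z 0.0501
t 13.35 [ 0.4798 -0.2311  0.1493] open 0.0191 grip 59.2 F [-0.1 -0.5 -2.3]
scene 511 c [-0.0111  0.0001  0.0104] l [-0.0771  0.0819] h [-0.0392  0.033   0.0372]
   top [(np.float64(-0.08), np.float64(0.0367)), (np.float64(0.0), np.float64(0.0367)), (np.float64(0.02), np.float64(0.0363)), (np.float64(0.04), np.float64(0.0373)), (np.float64(0.06), np.float64(0.0364))]
   c at h [(np.float64(-0.045), np.floa
[... 624 characters left out ...]
4(0.0355))]
   c at h [(np.float64(-0.045), np.float64(-0.0105)), (np.float64(-0.03), np.float64(-0.0108)), (np.float64(-0.015), np.float64(-0.0106)), (np.float64(0.0), np.float64(-0.0107)), (np.float64(0.015), np.float64(-0.0108)), (np.float64(0.03), np.float64(-0.0021))]
wrist 24589 c [-0.013   0.0006  0.0104] l [-0.0257  0.0815] h [0.0275 0.0343 0.0358]
   top [(np.float64(-0.04), np.float64(0.0353)), (np.float64(-0.02), np.float64(0.0354)), (np.float64(0.0), np.float64(0.0358)), (np.float64(0.02), np.float64(0.0355)), (np.float64(0.04), np.float64(0.0356)), (np.float64(0.06), np.float64(0.0357))]
   c at h [(np.float64(0.015), np.float64(-0.0128)), (np.float64(0.03), np.float64(0.0007))]
```

View pics/j_wrist.png

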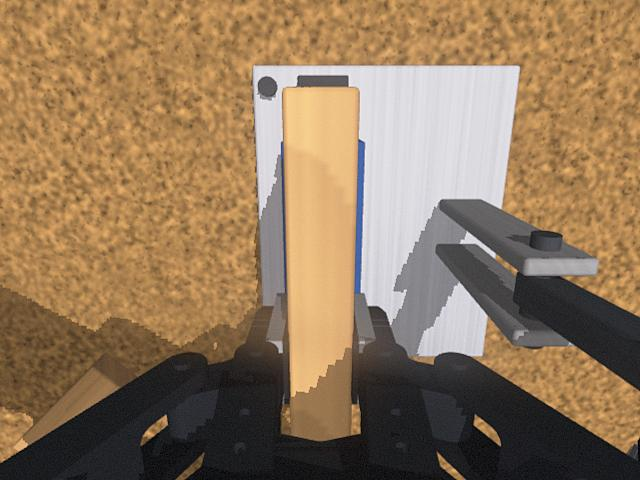

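The rail is centred over the channel, with blue strips visible on both sides at columns 284 and 360. The clamp lever, at right, is clear. The cross offset is within about 1 mm, so I'll lower it slowly.

Call:
send_rows:
  rows:
    - [1.5,[0,0.05,1.2],-0.2]
    - [1.5,[0,0,1.5],0]
    - [1.5,[0,0,1.5],0]
    - [1.5,[0,0,1],0]
    - [1.5,[0,0,1],0]
    - [1.5,[0,0,0.5],0]
    - [1.5,[0,0,0.5],0]
    - [1.5,[0,0,0],0]

```text
t: 14.5
tool_pos: [0.4811, -0.2321, 0.0788]
tool_rot: [-2.049, -2.381, 0.0]
contact_force: [-0.1, 0.2, -0.8]
opening: 0.0195
grip_force: 59.2
```

Call:
send_rows:
  rows:
    - [1.5,[0,0,0.6],0]
    - [1.5,[0,0,0.6],0]
    - [1.5,[0,0,0.4],0]
    - [1.5,[0,0,0],0]

```text
t: 15.0
tool_pos: [0.4809, -0.2319, 0.0624]
tool_rot: [-2.048, -2.381, 0.0]
contact_force: [0.5, 0.2, -1.8]
opening: 0.0194
grip_force: 59.2
```

```bash
python3 -c "
from rl import *
rail()"
```

```text
t 15.0 [ 0.4809 -0.2319  0.0624] open 0.0194 grip 59.2 F [ 0.5  0.2 -1.8]
scene 442 c [-0.0114 -0.0002  0.0102] l [-0.0794  0.0817] h [-0.0342  0.0333  0.038 ]
   top [(np.float64(-0.08), np.float64(0.0378)), (np.float64(0.0), np.float64(0.0371)), (np.float64(0.02), np.float64(0.0379)), (np.float64(0.04), np.float64(0.0381)), (np.float64(0.06), np.float64(0.0366))]
   c at h [(np.float64(-0.03), np.float64(0.0001)), (np.float64(-0.015), np.float64(-0.0002)), (np.float64(0.0), np.float64(0.0008)), (np.float64(0.015), np.float64(-0.0003)), (np.float64(0.03), np.float64(-0.0003))]
side 1285 c [-0.0124 -0.0097  0.0088] l [-0.0808  0.0788] h [-0.037   0.0269  0.0363]
   top [(np.float64(-0.08), np.float64(0.0354)), (np.float64(-0.06), np.float64(0.0355)), (np.float64(-0.04), np.float64(0.0358)), (np.float64(-0.02), np.float64(0.0356)), (np.float64(0.04), np.float64(0.0358)), (np.float64(0.06), np.float64(0.036))]
   c at h [(np.float64(-0.045), np.float64(-0.0103)), (np.float64(-0.03), np.float64(-0.0103)), (np.float64(-0.015), np.float64(-0.0109)), (np.float64(0.0), np.float64(-0.0109)), (np.float64(0.015), np.float64(-0.0108)), (np.float64(0.03), np.float64(-0.0019))]
wrist 24247 c [-0.011   0.0006  0.0103] l [-0.0262  0.081 ] h [0.0322 0.0341 0.0355]
   top [(np.float64(-0.04), np.float64(0.0352)), (np.float64(-0.02), np.float64(0.0352)), (np.float64(0.0), np.float64(0.0354)), (np.float64(0.02), np.float64(0.0353)), (np.float64(0.04), np.float64(0.0354)), (np.float64(0.06), np.float64(0.0354))]
   c at h [(np.float64(0.015), np.float64(-0.0122)), (np.float64(0.03), np.float64(0.0006))]
```

Call:
send_rows:
  rows:
    - [1.5,[0,0,0.3],0]
    - [1.5,[0,0,0.2],0]
    - [1.5,[0,0,0.15],0]
    - [1.5,[0,0,0.1],0]
    - [1.5,[0,0,0],0]
    - [1.5,[0,0,0],0]

```text
t: 15.9
tool_pos: [0.4814, -0.2321, 0.0565]
tool_rot: [-2.048, -2.382, 0.0]
contact_force: [-2.6, 2.0, 5.5]
opening: 0.019
grip_force: 60.2
```

Call:
send_rows:
  rows:
    - [1.5,[0,0,0.1],0]
    - [1.5,[0,0,0],0]
    - [1.5,[0,0,0],0]

```text
t: 16.27
tool_pos: [0.4814, -0.2321, 0.0565]
tool_rot: [-2.048, -2.381, 0.0]
contact_force: [-5.7, 4.1, 10.6]
opening: 0.0195
grip_force: 61.2
```

Call:
send_rows:
  rows:
    - [2.5,[0,0,0],0]
    - [3.4,[0,0,0],0]
    - [4.4,[0,0,0],0]
    - [4.4,[0,0,0],0]
    - [4.4,[0,0,-2],0]
    - [4.4,[0,0,-4],0]
    - [4.4,[0,0,-4],0]
    - [4.4,[0,0,0],0]

```text
t: 17.27
tool_pos: [0.4835, -0.2336, 0.159]
tool_rot: [2.043, 2.375, 0.002]
contact_force: [-0.4, -0.4, -0.8]
opening: 0.0439
grip_force: 0.0
```

```bash
cat >> jig.py <<'E'
def seated():
    for cam in('scene','side','wrist'):
        p,c=pale('j_'+cam,(0,640,0,480),.02,.12);q=p[:,:2]-[.4797,-.2315];q=np.stack([q@jx,q@jy,p[:,2]],1)
        k=(abs(q[:,0])<.03)&(abs(q[:,1])<.1);q=q[k]
        if len(q)<50: print(cam,len(q));continue
        t=q[q[:,2]>.085];print(cam,'rail top x',np.percentile(t[:,0],[2,98]).round(4),'y',np.percentile(t[:,1],[1,99]).round(4),'z',np.median(t[:,2]).round(4))
def bar():
    for cam in('scene','side','wrist'):
        p,c=pts('j_'+cam,(0,640,0,480),lambda w,c:(c[:,0]>3*c[:,1])&(c[:,0]>90)&(w[:,2]>.06))
        q=p[:,:2]-[.4797,-.2315];q=np.stack([q@jx,q@jy,p[:,2]],1);q=q[abs(q[:,1]-.0)<.07]
        if len(q)>20:
            for f in(-1,1):
                e=q[(q[:,1]*f>.012)]
                if len(e)>10: print(cam,f,len(e),'x',np.percentile(e[:,0],[2,98]).round(4),'y',np.percentile(e[:,1],[2,98]).round(4),'z',np.percentile(e[:,2],[2,98]).round(4))
E
python3 -c "
from jig import *
jig();seated();bar()
to([.4797,-.2315,.15],8.4)"
```

```text
scene blue 1 268 x [0.0125 0.0203 0.026 ] y [-0.0568  0.0579] slope deg -0.01 z 0.0503
side blue -1 401 x [-0.0256 -0.0201 -0.014 ] y [-0.0607  0.057 ] slope deg -0.0 z 0.049
wrist blue -1 3136 x [-0.0225 -0.0173 -0.0117] y [-0.0552  0.0596] slope deg 0.54 z 0.0501
wrist blue 1 3146 x [0.0148 0.02   0.0251] y [-0.0567  0.0602] slope deg -0.13 z 0.0501
scene rail top x [-0.0081  0.0114] y [-0.0775  0.0789] z 0.0906
side rail top x [-0.0103  0.0097] y [-0.0806  0.0766] z 0.0891
wrist rail top x [-0.0071  0.0118] y [-0.0764  0.0793] z 0.0901
scene -1 170 x [0.1151 0.1307] y [-0.0523 -0.0128] z [0.2855 0.2948]
scene 1 227 x [0.1149 0.1309] y [0.0132 0.0549] z [0.283  0.2949]
side -1 313 x [0.1092 0.1269] y [-0.0566 -0.0124] z [0.2805 0.294 ]
side 1 165 x [0.1107 0.1264] y [0.0127 0.0434] z [0.282  0.2932]
t 17.43 pos [ 0.4806 -0.2317  0.1533] yaw(y axis) 8.59 zax [-0.0016  0.001  -1.    ] open 0.0441 grip 0.0 F [ 0.3  0.3 -0.4]
shift cm [ 0.03 -0.08  0.33] turn 0.19
```

The rail stands in the channel, let go: top at z = 0.090, centred within 1-2 mm of the cheeks. The bar is at jig x ≈ 0.12 and z ≈ 0.284, so q ≈ 1.72. Going to the bar's free side.

Call:
send_rows:
  rows:
    - [6,[0,-1.2,-4.4],0]
    - [6,[0,-1.2,-4.4],0]
    - [6,[0,-1.2,-4.4],0]
    - [6,[0,-1.2,-4.4],0]
    - [6,[0.8,4.2,0],0]
    - [6,[0.8,4.2,0],0]
    - [6,[0.8,4.2,0],0]
    - [6,[0.8,4.2,0],0]
    - [6,[0,0,0],0]
    - [6,[0,0,0],0]

```text
t: 18.68
tool_pos: [0.5944, -0.1825, 0.3285]
tool_rot: [-2.047, -2.379, 0.002]
contact_force: [-0.2, 0.1, -0.5]
opening: 0.0602
grip_force: 0.0
```

```bash
python3 -c "
from jig import *
to([.5937,-.1823,.266],8.4)
for c in ['scene','side','wrist']: snap(c,'j_'+c)
bar()"
```

```text
t 18.68 pos [ 0.5944 -0.1825  0.3285] yaw(y axis) 8.6 zax [-0.0033  0.001  -1.    ] open 0.0602 grip 0.0 F [-0.2  0.1 -0.5]
shift cm [ 0.02 -0.05  6.25] turn 0.2
scene 1 223 x [0.1146 0.1314] y [0.0131 0.055 ] z [0.284  0.2949]
side -1 285 x [0.1101 0.1253] y [-0.0558 -0.0127] z [0.2815 0.2933]
side 1 230 x [0.1103 0.1264] y [0.0129 0.0524] z [0.2824 0.2931]
wrist -1 2103 x [0.1134 0.1313] y [-0.0518 -0.014 ] z [0.2862 0.2935]
wrist 1 3484 x [0.1135 0.1313] y [0.0132 0.0557] z [0.2817 0.2935]
```

View pics/j_wrist.png

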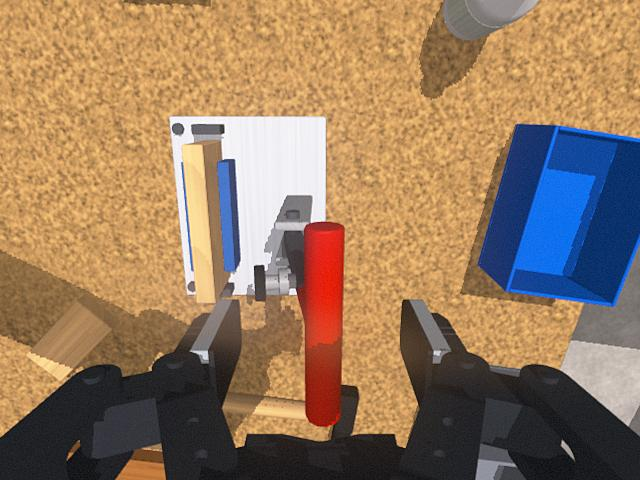

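The bar lies between the fingers, at columns 305-343. Descend, then grip lightly.

Call:
send_rows:
  rows:
    - [6,[0,0.2,2],0.2]
    - [6,[0,0,2],0]
    - [6,[0,0,1.5],0]
    - [6,[0,0,0.7],0]
    - [6,[0,0,0],0]
    - [1.5,[0,0,0],0]
    - [1.5,[0,0,0],0]
    - [1.5,[0,0,0],0]
    - [1.5,[0,0,0],0]
    - [1.5,[0,0,0],0]
  newtons: 20

```text
t: 20.08
tool_pos: [0.5973, -0.1824, 0.2695]
tool_rot: [2.052, 2.377, 0.0]
contact_force: [-1.5, 0.2, 4.2]
opening: 0.0193
grip_force: 20.1
```

Call:
send_rows:
  rows:
    - [1.5,[0,-1.03,-0.1],0]
    - [1.5,[0,-1.03,-0.09],0]
    - [1.5,[0,-1.2,0.03],0]
    - [1.5,[0,-1.2,0.08],0]
    - [1.5,[0,-1.18,0.2],0]
    - [1.5,[0,-1.17,0.26],0]
    - [1.5,[0,-1.15,0.38],0]
    - [1.5,[0,-1.11,0.44],0]
    - [1.5,[0,0,0],0]

```text
t: 21.2
tool_pos: [0.5051, -0.1958, 0.2552]
tool_rot: [-2.051, -2.374, 0.005]
contact_force: [-2.2, -3.2, 1.3]
opening: 0.0188
grip_force: 21.4
```

```bash
python3 -c "
from jig import *
to([.5937,-.1823,.266],8.4)
for c in ['scene','side','wrist']: snap(c,'j_'+c)
bar();seated()"
```

```text
t 21.2 pos [ 0.5051 -0.1958  0.2552] yaw(y axis) 8.34 zax [-5.2e-03  1.0e-04 -1.0e+00] open 0.0188 grip 21.4 F [-2.2 -3.2  1.3]
shift cm [ 0.05  8.96 -1.13] turn -0.06
scene 1 105 x [0.0232 0.0396] y [0.027  0.0547] z [0.2714 0.2831]
side -1 342 x [0.0187 0.0349] y [-0.0559 -0.0134] z [0.2681 0.2818]
side 1 100 x [0.019  0.0388] y [0.0122 0.0361] z [0.2713 0.2865]
wrist 1 7056 x [0.0225 0.0402] y [0.013 0.056] z [0.2683 0.2818]
scene rail top x [-0.008   0.0114] y [-0.0658  0.0799] z 0.0906
side rail top x [-0.0101  0.0097] y [-0.0795  0.0762] z 0.0891
wrist rail top x [-0.0068  0.0124] y [-0.032  0.08 ] z 0.09
```

The bar follows, now at q ≈ 1.15. Continue the arc.

Call:
send_rows:
  rows:
    - [1.5,[0,-1.07,0.53],0]
    - [1.5,[0,-1.03,0.61],0]
    - [1.5,[0,-1,0.68],0]
    - [1.5,[0,-0.92,0.76],0]
    - [1.5,[0,-0.87,0.83],0]
    - [1.5,[0,-0.81,0.88],0]
    - [1.5,[0,-0.73,0.95],0]
    - [1.5,[0,-0.67,1],0]
    - [1.5,[0,-0.59,1.05],0]
    - [1.5,[0,-0.51,1.08],0]

```text
t: 22.6
tool_pos: [0.4258, -0.2073, 0.172]
tool_rot: [-2.053, -2.378, -0.0]
contact_force: [3.6, 2.4, 1.9]
opening: 0.0189
grip_force: 23.1
```

Call:
send_rows:
  rows:
    - [1.5,[0,-0.42,1.12],0]
    - [1.5,[0,-0.34,1.15],0]
    - [1.5,[0,-0.25,1.17],0]
    - [1.5,[0,-0.17,1.19],0]
    - [1.5,[0,-0.05,0.6],0]
    - [1.5,[0,0,0.2],0]
    - [1.5,[0,0,0],0]

```text
t: 23.48
tool_pos: [0.4123, -0.2093, 0.1169]
tool_rot: [-2.05, -2.375, 0.005]
contact_force: [-6.8, -0.3, 1.1]
opening: 0.019
grip_force: 24.7
```

```bash
python3 -c "
from jig import *
to([.5937,-.1823,.266],8.4)
for c in ['scene','side','wrist']: snap(c,'j_'+c)
bar();seated()"
```

```text
t 23.48 pos [ 0.4123 -0.2093  0.1169] yaw(y axis) 8.4 zax [-4.9e-03  3.0e-04 -1.0e+00] open 0.019 grip 24.7 F [-6.8 -0.3  1.1]
shift cm [  0.03  18.27 -15.  ] turn 0.0
scene -1 34 x [-0.0694 -0.0534] y [-0.0534 -0.0322] z [0.1416 0.1522]
scene 1 83 x [-0.0719 -0.0538] y [0.0294 0.0557] z [0.1358 0.1525]
side -1 314 x [-0.0748 -0.0578] y [-0.0561 -0.0129] z [0.1384 0.1506]
side 1 104 x [-0.0758 -0.0547] y [0.0126 0.0359] z [0.1409 0.1806]
wrist 1 7907 x [-0.0718 -0.0541] y [0.0132 0.0561] z [0.136 0.15 ]
scene rail top x [-0.0085  0.0117] y [-0.0802  0.0785] z 0.0904
side rail top x [-0.0102  0.0098] y [-0.0806  0.0635] z 0.089
wrist rail top x [-0.0078  0.0113] y [-0.0715  0.0805] z 0.0901
```

q ≈ 0.1, and the rail has not moved. Let go, rise, centre over the lever and press down with closed fingers.

Call:
send_rows:
  rows:
    - [4,[0,0,0],0]
    - [4,[0,0,0],0]
    - [4,[0,0,-2],0]
    - [4,[0,0,-2],0]
    - [4,[0,0,-2],0]
    - [0,[-1.6,0,0],0]
    - [0,[-1.6,0,0],0]
    - [0,[0,0,0],0]
    - [0,[0,0,0],0]

```text
t: 24.75
tool_pos: [0.4182, -0.2408, 0.1774]
tool_rot: [-2.052, -2.376, -0.0]
contact_force: [0.6, -0.6, 0.8]
opening: 0.0003
grip_force: 0.0
```

Call:
send_rows:
  rows:
    - [0,[0,0,1],0]
    - [0,[0,0,1],0]
    - [0,[0,0,0.7],0]
    - [0,[0,0,0.5],0]
    - [0,[0,0,0.5],0]
    - [0,[0,0,0.3],0]
    - [0,[0,0,0],0]

```text
t: 25.62
tool_pos: [0.4188, -0.2409, 0.1383]
tool_rot: [2.053, 2.378, 0.0]
contact_force: [0.7, 0.7, 1.0]
opening: 0.0001
grip_force: 0.0
```

Call:
send_rows:
  rows:
    - [0,[0,0,0.2],0]
    - [0,[0,0,0.2],0]
    - [0,[0,0,0],0]
    - [0,[0,0,0],0]

```text
t: 26.12
tool_pos: [0.4188, -0.241, 0.1349]
tool_rot: [2.053, 2.378, -0.0]
contact_force: [-1.5, 0.1, 4.1]
opening: -0.0001
grip_force: 1.9
```

```bash
python3 -c "
from jig import *
to([.5937,-.1823,.266],8.4)
for c in ['scene','side','wrist']: snap(c,'j_'+c)
bar();seated()"
```

```text
t 26.12 pos [ 0.4188 -0.241   0.1349] yaw(y axis) 8.4 zax [ 3.e-04 -4.e-04 -1.e+00] open -0.0001 grip 1.9 F [-1.5  0.1  4.1]
shift cm [  3.25  18.16 -13.1 ] turn -0.0
scene 1 154 x [-0.0706 -0.0542] y [0.0134 0.0548] z [0.1255 0.1378]
side -1 296 x [-0.0752 -0.0583] y [-0.0563 -0.0126] z [0.1242 0.1364]
side 1 15 x [-0.0754 -0.0218] y [0.0129 0.049 ] z [0.0864 0.1327]
wrist -1 274 x [-0.0638 -0.0583] y [-0.0528 -0.0418] z [0.1329 0.1357]
wrist 1 5972 x [-0.0729 -0.0546] y [0.0131 0.0559] z [0.126  0.1357]
scene rail top x [-0.008   0.0119] y [-0.0794  0.0797] z 0.0905
side rail top x [-0.01    0.0099] y [-0.0808  0.039 ] z 0.089
wrist rail top x [-0.0078  0.0114] y [-0.0494  0.0799] z 0.0901
```

Call:
send_rows:
  rows:
    - [0,[0,0,0.15],0]
    - [0,[0,0,0.15],0]
    - [0,[0,0,0],0]
    - [0,[0,0,0],0]

```text
t: 26.78
tool_pos: [0.419, -0.2411, 0.1346]
tool_rot: [-2.053, -2.378, 0.001]
contact_force: [-8.2, 4.9, 17.8]
opening: -0.0
grip_force: 9.1
```

Call:
send_rows:
  rows:
    - [0,[0,0,0.15],0]
    - [0,[0,0,0.1],0]
    - [0,[0,0,0],0]
    - [0,[0,0,0],0]

```text
t: 27.28
tool_pos: [0.4191, -0.2412, 0.1344]
tool_rot: [-2.052, -2.378, 0.001]
contact_force: [-12.6, 8.8, 29.5]
opening: 0.0001
grip_force: 14.7
```

Pressed to 30 N with the pad firmly seated. Backing straight up, then checking.

Call:
send_rows:
  rows:
    - [0,[0,0,-0.5],0]
    - [0,[0,0,-2],0]
    - [0,[0,0,-3],0]
    - [0,[0,0,-4],0]
    - [0,[0,0,-4],0]
    - [0,[0,0,0],0]
    - [0,[0,0,0],0]
    - [0,[0,0,0],0]

```text
t: 28.28
tool_pos: [0.4181, -0.2404, 0.2619]
tool_rot: [-2.051, -2.376, 0.0]
contact_force: [0.4, 0.4, -0.7]
opening: -0.0002
grip_force: 0.0
```

```bash
python3 -c "
from jig import *
to([.5937,-.1823,.266],8.4)
jig();bar();seated()
im=load('j_side')['frame'][200:430,260:450,::-1];cv2.imwrite('pics/end.png',cv2.resize(im,None,fx=2.6,fy=2.6))"
```

```text
t 28.27 pos [ 0.4181 -0.2404  0.2619] yaw(y axis) 8.39 zax [-0.0025  0.0021 -1.    ] open -0.0002 grip 0.0 F [ 0.4  0.4 -0.7]
shift cm [ 3.18 18.22 -0.45] turn -0.01
scene blue 1 227 x [0.0126 0.0197 0.0254] y [-0.0409  0.0586] slope deg 0.73 z 0.0499
side blue -1 231 x [-0.0255 -0.0183 -0.0134] y [-0.0608  0.0563] slope deg 3.09 z 0.0491
wrist blue -1 1395 x [-0.0227 -0.0174 -0.012 ] y [-0.0572  0.0597] slope deg -0.0 z 0.0502
wrist blue 1 443 x [0.0217 0.0235 0.0253] y [-0.0573  0.0601] slope deg -0.12 z 0.0502
scene -1 123 x [-0.0716 -0.0546] y [-0.0527 -0.0135] z [0.1282 0.1376]
scene 1 151 x [-0.0705 -0.0546] y [0.0126 0.0541] z [0.1246 0.1388]
side -1 299 x [-0.0749 -0.0577] y [-0.0561 -0.0129] z [0.1246 0.1366]
side 1 226 x [-0.0751 -0.0572] y [0.0131 0.0524] z [0.1261 0.1356]
wrist -1 1234 x [-0.0728 -0.0547] y [-0.0473 -0.0126] z [0.1272 0.1356]
wrist 1 1851 x [-0.0728 -0.0545] y [0.013  0.0554] z [0.1269 0.1358]
scene rail top x [-0.0082  0.0117] y [-0.0804  0.0791] z 0.0904
side rail top x [-0.0101  0.0104] y [-0.0804  0.077 ] z 0.089
wrist rail top x [-0.0074  0.0118] y [-0.0772  0.0792] z 0.0901
```

View pics/end.png

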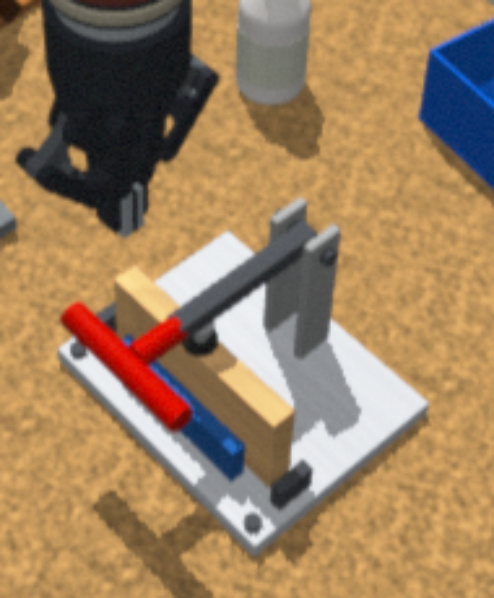

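The lever is level with its pad on the rail (crop pixel ~(205,340)), the rail is upright in the channel, and the gripper is clear. Handing in.

```bash
python3 -c "
from station import ctrl
print(ctrl.finish_job())"
```

```text
the job is handed in; nothing more can be done
None
```

The pale rail stands in the blue channel with the clamp closed on its top edge, by camera check just before hand-in; the job is handed in at about 28 s of the 67 s allowed, but no verdict came back.

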